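# Lock the frame nest onto its press shoe with the T-head pin

### The job

The spectacle-frame nest still has one open lock. Take the T-head lock pin (the one with the black bar handle) out of the pin rack, feel its head through the slot down in the open lock, press it down against the spring ring and turn it clockwise a quarter turn to its stop, then let it spring up and lock like its twin at the other end. Feel your way gently rather than forcing the pin, and leave the trial frame and the two locating pins where they are.

Things in the scene. Friction and masses are not known exactly. Their poses are not given: they have to be found in the camera images.
- pin: Lock pin, 0.17-0.33 kg, hanging by its collar in one of the three rack holes (which one varies; about 4 mm side play). Origin: centre of the underside of its round steel collar (diameter 52, z 0 to 5 mm); z up. Below the collar a neck of diameter 8 down to z -21, then the T-head. Half a turn leaves it the same.
- pin_handle (a point): Centre of the pin's black bar handle, 26 mm above the pin's origin: 52 long along the pin's x, 12 wide along y, 20 high (z 16 to 36 in the pin's frame); pinch it across the 12 mm. Between it and the collar's top (z 5) is a stem of diameter 11.
- pin_head (a point): Centre of the steel T-head, 24.5 mm below the pin's origin: 26 long along the pin's x (parallel to the handle), 8.5 wide, 7 tall (z -28 to -21 in the pin's frame).
- shoe: Press tool, fixed to the bench: steel shoe 130 (x) by 280 (y) by 40 mm with a 10 mm aluminium nest plate on top (nest top z = 50). Origin: centre of the underside, z up. In the middle two 8 mm high lens formers carry a brown trial frame. At y = +104 mm the finished lock with the twin pin (handle along x, 36 mm above its collar's underside); at y = -104 mm the open lock.
- ring (a point): Centre of the top of the open lock's spring ring, shoe frame (0, -104, 58) mm when free: inner diameter 39, outer 48, in a 50 mm hole of the nest, 8 mm proud. The pin's collar presses it: 5 N to start, 1 N more per mm, solid after 8 mm (level with the nest). This point is fixed to the shoe and does not sink.
- slot (a point): Nominal slot centre at the top of the steel keeper plate, shoe frame (0, -104, 40) mm, axes as the shoe. Slot 28.2 long along the shoe's y, 10.7 wide along x, plate 6 thick. The keeper floats: it sits up to 5 mm off nominal either way along the shoe's x and up to 3 mm along y, unmeasured, and stays there: look or feel. A head resting beside the slot holds the pin's origin at z = 68.
- lock (a point): Where the locked pin's origin stands by height: 55 mm above the shoe's underside (sideways as the slot). Under the keeper the head turns clockwise seen from above to a stop 90 to 95 degrees on (handle along the shoe's x); anticlockwise is blocked. It turns freely only with the origin below z = 52; let up at the stop, the head rises 3 mm into a cross channel and locks; let up sooner it stays at 52.
- rack: Grey plastic pin rack 80 (x) by 220 (y) by 36 mm high, fixed, origin at the centre of its underside; through holes of diameter 36 at y = -70, 0 and +70 mm. It holds the lock pin and two locating pins.
- dowel_a: Bystander: locating pin with a round black knob 36 mm above and collar of diameter 48 on the rack; origin at the collar's underside.
- dowel_b: Bystander: a second locating pin, the same.
- trial_front: Bystander: brown acetate spectacle front, 139 mm long, 5 mm thick, lying on the nest plate round the formers; origin at its middle.
Not all that is in view belongs to the job. What is shaped like the pin but green or purple is not meant.

How it is judged:
By the outcome, as a careful person would: the job done as asked, in the order asked, and still so for the second after the job is handed in, with the robot touching nothing.
It also fails if it takes over 70 s, if anything falls off the work surface, if the arm or the gripper's body presses on something with over 40 N, if the wrist force passes 120 N, or if a joint passes its speed limit or range.

### The arm

A 7-joint arm with a two-finger parallel gripper is mounted at the origin on the work surface. World frame = base frame: x ahead of the robot, y to its left, z up, the work surface at z = 0. Lengths are in mm, angles in rad, forces in N, time in s.
With the tool pointing down it reaches from about 425 to 825 mm from the base axis. Payload 3.6 kg.
Tool frame: the origin (TCP) lies midway between the tips of the shut fingers; the grasp point (between the pads) lies 19 mm behind it; z points along the fingers, y is the line along which they close (so a half turn about z gives the same grasp; the last joint's range is limited). The gripper opens to 85 mm and grips with 20 to 120 N. Pads are 22 mm wide; open, the fingers measure 114 mm over their backs; the gripper's body (76 mm by 85 mm) begins 54 mm behind the grasp point. The pads swing forward as they close: fully open they stand 13 mm farther back than shut.
Start: joints at [-1.216, 0.615, -0.013, 1.423, 0.008, 1.103, -0.04], TCP at [242.148, 603.179, 206.497] pointing down, gripper open.
Joint ranges: [-3.12, 3.12], [-0.3, 2.06], [-1.34, 1.32], [0.26, 2.42], [-1.36, 4.5], [0.01, 1.98], [-2.84, 2.84]. Speed limits (rad/s): [2.79, 2.79, 3.14, 3.14, 3.14, 3.14, 3.14].

### API

Orientations are given as [roll, pitch, yaw] about the fixed x, y, z axes, in that order (R = Rz(yaw) Ry(pitch) Rx(roll)).
In Python, from bench import r gives the robot as it stands.
- The arm moves only by the tool drive_tool, never from a script. Its argument "motion" is a list of rows, each an object with "fingers": the finger opening in mm, from 0 to 85.4; "dp": the shift along the tool's x, y, z in mm, a list of three; "dr": the turn, a rotation vector about the tool's x, y, z in rad, a list of three. In form: [{"fingers": fingers, "dp": [x, y, z], "dr": [ax, ay, az]}, ...]. A call has 1 to 5 rows; each row shifts and turns the commanded pose from where the row before left it, along the tool's axes as they then stand; what a row does not reach is not made up. A row lasts 1/12 s, in which the tool goes at most 41.7 mm and 7.16 degrees, less where a joint would pass 70% of its speed; a pose out of reach is approached as far as the arm can. A call with a gripper value outside its range is refused whole. The fingers move at their own pace and stop on an object; "force" is the grip in N (left out, the last holds). Time passes only in rows, so rows that do not move let the fingers close. It gives the time, the measured TCP pose, the force, the opening and the grip force at its end, in the units of the state.
- r.state(): the state, without advancing time (a new reading comes with each control period).
- r.grab_frame(name): name is "scene" or "top"; returns a dict with "frame" (384x512x3 uint8, red, green, blue), "fx", "fy", "cx", "cy" (pixels), "world_from_camera" (4x4, takes a point from camera to world coordinates). Camera axes: x right, y down, z forward; pixel columns grow to the right and rows downward; lengths in mm; the calibration is good to about 2 mm. A picture is of the moment at which its call begins. There is no depth.
- r.sign_off(): hands the job in; it is judged then, once.
The state is a dict: "time": time; "joint_pos": joint angles; "joint_velocities": joint speeds; "joint_torque": joint torques, N m; "eef_pos": TCP position; "ee_rot": TCP orientation; "ft_force": force on the tool from outside, world axes, zero at the start; "ft_torque": the same for the moment, N m; "finger_gap": opening from 0.0 (shut) to 1.0 (fully open); "gripper_force": force on a finger pad.
Only numpy, scipy, OpenCV 4.12 (cv2) and the standard library are available. Lean on these libraries where they do the work, as an engineer would, in place of code of your own. Each camera call takes 0.05 s, during which the arm holds its last target. There are 200 camera calls.

## Working session

There is one attempt and no reset: what is moved stays moved. The work goes in short steps, Python scripts to look and compute and a tool call to move; the robot and the scene stay as the last step left them, time stands still between calls to the robot, and variables do not carry over. Pictures are saved under pics/ and viewed, at most 10 in all, crops included, and the job is handed in when it is done.

Besides the shell and the picture viewer there is one more tool, called after ">>>" in YAML: its name, and indented under it one key for each argument. drive_tool: Moves the arm, as the interface text tells. Its arguments: {"type":"object","properties":{"motion":{"type":"array","items":{"type":"object","properties":{"fingers":{"type":"number"},"dp":{"type":"array","items":{"type":"number"}},"dr":{"type":"array","items":{"type":"number"}}}}},"force":{"type":"number"}},"required":["motion"]}

```bash
mkdir -p pics
cat > h.py <<'E'
from bench import r
import numpy as np, cv2
def grab(n):
    d=r.grab_frame(n); return d, cv2.cvtColor(np.array(d["frame"]),cv2.COLOR_RGB2BGR)
def ray(d,u,v,z):
    T=np.array(d["world_from_camera"]); q=T[:3,:3]@np.array([(u-d["cx"])/d["fx"],(v-d["cy"])/d["fy"],1])
    return T[:3,3]+q*(z-T[2,3])/q[2]
def proj(d,p):
    T=np.array(d["world_from_camera"]); c=T[:3,:3].T@(np.array(p)-T[:3,3])
    return d["fx"]*c[0]/c[2]+d["cx"], d["fy"]*c[1]/c[2]+d["cy"]
E
python3 - <<'E'
from h import *
for n in("scene","top"):
    d,i=grab(n); cv2.imwrite(f"pics/{n}0.png",i); print(n,d["fx"],np.round(d["world_from_camera"],3).tolist())
s=r.state(); print(s["eef_pos"],s["ee_rot"],s["ft_force"],s["time"])
E
```

```text
scene 381.88870260109474 [[-0.781, 0.348, -0.518, 996.448], [0.624, 0.45, -0.639, 478.137], [0.011, -0.822, -0.569, 589.164], [0.0, 0.0, 0.0, 1.0]]
top 475.26399847324564 [[0.008, -0.983, 0.182, 366.91], [-1.0, -0.01, -0.011, -95.211], [0.012, -0.182, -0.983, 971.748], [0.0, 0.0, 0.0, 1.0]]
[241.85736033 602.51171759 205.44047334] [-3.13924902e+00  2.10203618e-05  2.75991470e+00] [ 0.29497671  0.65087943 -1.00027527] 0.1
```

View pics/scene0.png

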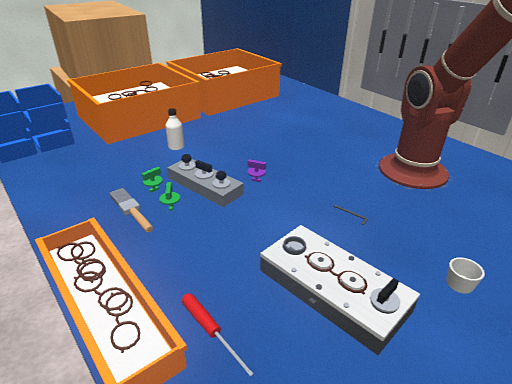

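View pics/top0.png

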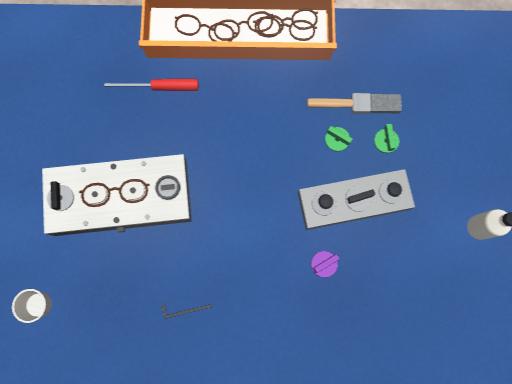

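The top view shows the rack at about (357,199). The black bar handle is in its middle hole at (361,197), between the round-knob dowels at (326,201) and (394,189). The shoe is at (116,194), with the open lock at (168,187) and the twin pin at (57,195).

Lookalikes: green pins (338,139) and (387,140), purple pin (324,264), the locked twin (57,195) and the dowels. I choose the black bar in the rack at (361,197), and check it in a close crop.

Run:
```python
from h import *
i=cv2.imread("pics/top0.png")
a=cv2.resize(i[160:232,290:425],None,fx=5,fy=5,interpolation=cv2.INTER_CUBIC)
b=cv2.resize(i[165:210,145:192],None,fx=5,fy=5,interpolation=cv2.INTER_CUBIC)
o=np.zeros((360+230,680,3),np.uint8);o[:a.shape[0],:a.shape[1]]=a;o[362:362+b.shape[0],:b.shape[1]]=b
s=cv2.imread("pics/scene0.png");c=cv2.resize(s[230:262,275:315],None,fx=7,fy=7,interpolation=cv2.INTER_CUBIC);o[362:362+224,300:580]=c
cv2.imwrite("pics/crop1.png",o)
d,_=grab("top")
hsv=cv2.cvtColor(i,cv2.COLOR_BGR2HSV)
m=((hsv[...,2]<70)&(hsv[...,1]<130)).astype(np.uint8)
n,l,st,ce=cv2.connectedComponentsWithStats(m)
for k in range(1,n):
    if st[k,4]>25:
        p=np.argwhere(l==k)[:,::-1].astype(np.float32); print(st[k].tolist(),ce[k].round(1),cv2.minAreaRect(p))
# rack / shoe tops
for nm,msk,z in(("white",(hsv[...,2]>190)&(hsv[...,1]<50),50),("grey",(hsv[...,1]<60)&(hsv[...,2]>85),36)):
    w=msk.astype(np.uint8); w=cv2.morphologyEx(w,cv2.MORPH_CLOSE,np.ones((5,5)))
    n,l,st,ce=cv2.connectedComponentsWithStats(w)
    for k in range(1,n):
        if st[k,4]>1500:
            p=np.argwhere(l==k)[:,::-1].astype(np.float32)
            R=cv2.minAreaRect(p);P=np.array([ray(d,*q,z) for q in cv2.boxPoints(R)])
            print(nm,st[k].tolist(),np.round(R[0],1),P.mean(0).round(1),np.linalg.norm(P[1]-P[0]),np.linalg.norm(P[2]-P[1]),P.round(0).tolist())
```

```text
[51, 182, 10, 28, 232] [ 55.2 195.3] ((55.5, 195.5), (27.0, 9.0), 90.0)
[388, 183, 13, 14, 75] [393.5 188.8] ((394.0, 189.5), (13.0, 12.0), 90.0)
[319, 195, 13, 14, 53] [323.5 201.5] ((324.4705810546875, 201.38238525390625), (13.581995010375977, 11.399174690246582), 75.96376037597656)
[348, 195, 25, 8, 41] [357.5 199. ] ((360.10247802734375, 198.62705993652344), (5.251072883605957, 24.354114532470703), 84.80557250976562)
[503, 213, 9, 13, 101] [507.5 219. ] ((507.0, 219.0), (12.0, 8.0), 90.0)
[120, 217, 71, 11, 156] [156.8 223.2] ((155.23672485351562, 223.3409881591797), (3.712299108505249, 70.5761947631836), 82.67359161376953)
[49, 227, 68, 9, 164] [ 83.2 231. ] ((82.56027221679688, 231.07261657714844), (2.460092544555664, 67.36466217041016), 83.9909896850586)
white [150, 8, 177, 35, 5447] [238.1  24.8] [908.3 -71.1  50. ] 74.34643872876298 374.7470755975414 [[871.0, 114.0, 50.0], [945.0, 116.0, 50.0], [946.0, -258.0, 50.0], [871.0, -256.0, 50.0]]
white [42, 154, 147, 79, 8738] [113.5 193.3] [543.7 168.9  50. ] 288.917036459969 130.60296543956426 [[591.0, 323.0, 50.0], [625.0, 36.0,
[... 317 characters left out ...]
.4647690581991 24.098957114799564 [[978.0, -280.0, 36.0], [984.0, -666.0, 36.0], [960.0, -663.0, 36.0], [954.0, -280.0, 36.0]]
grey [150, 8, 177, 35, 5614] [238.1  24.8] [916.5 -70.8  36. ] 75.47565221381092 380.438934662786 [[879.0, 117.0, 36.0], [954.0, 119.0, 36.0], [955.0, -261.0, 36.0], [879.0, -259.0, 36.0]]
grey [42, 154, 148, 80, 9237] [114.1 195.8] [541.4 171.4  36. ] 293.9818328763098 145.16665976998806 [[597.0, 329.0, 36.0], [629.0, 36.0, 36.0], [485.0, 18.0, 36.0], [455.0, 303.0, 36.0]]
grey [299, 170, 116, 59, 3973] [356.4 198.6] [ 540.  -313.5   36. ] 226.1923084815682 83.44770191441692 [[558.0, -196.0, 36.0], [604.0, -418.0, 36.0], [521.0, -429.0, 36.0], [477.0, -211.0, 36.0]]
```

View pics/crop1.png

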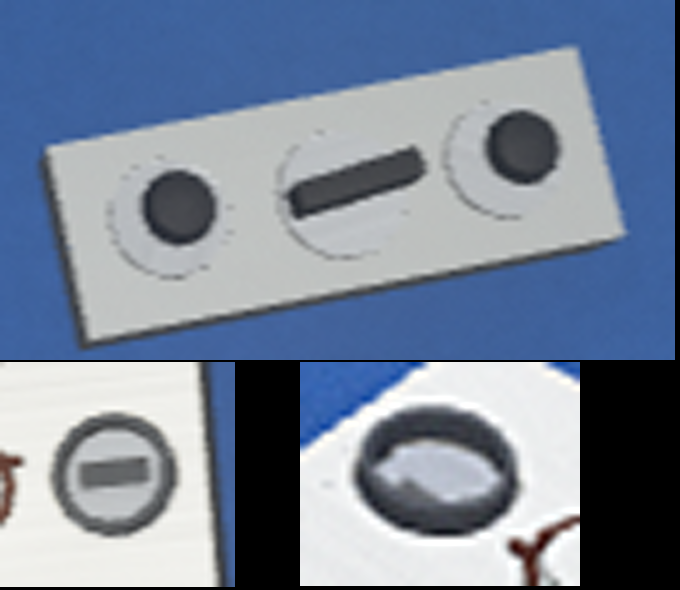

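The crop confirms the choice: a black bar on a round collar in the rack's middle hole, with a round-knob dowel on either side. The slot shows as a dark bar inside the ring at about top pixel (167.4,186.6), lying along the shoe's length. Next I measure both to subpixel.

```bash
cat >> h.py <<'E'
def blob(img,box,thr,near=None,lo=0,f=8):
    u0,v0,u1,v1=box; g=cv2.cvtColor(img,cv2.COLOR_BGR2GRAY)[v0:v1,u0:u1]
    G=cv2.resize(g,None,fx=f,fy=f,interpolation=cv2.INTER_CUBIC)
    n,l,st,ce=cv2.connectedComponentsWithStats(((G<thr)&(G>=lo)).astype(np.uint8))
    k=max(range(1,n),key=lambda k:st[k,4]) if near is None else l[int((near[1]-v0)*f),int((near[0]-u0)*f)]
    p=np.argwhere(l==k)[:,::-1].astype(np.float32)
    return (p+.5)/f-.5+np.array([u0,v0])
def desc(d,p,z):
    W=np.array([ray(d,*q,z)[:2] for q in p],np.float32); R=cv2.minAreaRect(W); b=cv2.boxPoints(R)
    e=max((b[1]-b[0],b[2]-b[1]),key=np.linalg.norm); w,V=np.linalg.eigh(np.cov(W.T)); v=V[:,1]
    return W.mean(0).round(2),np.round(R[0],2),np.round(R[1],1),"yaw rect/pca",np.degrees(np.arctan(e[1]/e[0])).round(2),np.degrees(np.arctan(v[1]/v[0])).round(2)
E
python3 - <<'E'
from h import *
d,i=grab("top")
g=cv2.cvtColor(i,cv2.COLOR_BGR2GRAY)
print(g[180:195,157:180]); 
for t in(80,100,120): print("handle",t,desc(d,blob(i,(343,185,380,212),t,(361,197)),62))
for t in(115,130,145): print("slot",t,desc(d,blob(i,(160,180,175,193),t,(167,187)),40))
for t in(110,125): print("twin",t,desc(d,blob(i,(46,178,66,213),t,(56,195)),76))
# rack edges and shoe edges by line fit of gradient: top edge rows per column
def edge(cols,v0,v1,z,sgn):
    P=[]
    for u in cols:
        c=i[:,u,2].astype(float)[v0:v1]; gr=sgn*np.diff(c); k=int(gr.argmax()); k=min(max(k,1),len(gr)-2)
        a,b,e=gr[k-1:k+2]; P.append(ray(d,u,v0+k+.5+.5*(a-e)/(a-2*b+e),z)[:2])
    P=np.array(P,np.float32); v=cv2.fitLine(P,cv2.DIST_HUBER,0,.01,.01).ravel(); return v
for nm,a in(("shoe far",(range(50,180),150,175,50,1)),("shoe near",(range(55,180),212,236,50,-1)),("rack far",(range(306,400),168,195,36,1)),("rack near",(range(312,405),203,230,36,-1))):
    v=edge(*a); print(nm,v.round(3),np.degrees(np.arctan(v[1]/v[0])))
E
```

```text
[[208 123  91  74 101 165 196 195 196 194 195 197 195 195 195 195 177 129
   92 100 120 194 233]
 [116  95  78 100 164 193 193 194 195 197 194 195 195 196 195 195 197 180
  131  91  91 165 223]
 [ 99  83  81 154 195 194 195 197 198 199 199 198 198 197 197 198 197 197
  169 118  98 112 172]
 [ 89  72 126 181 197 197 197 197 197 195 195 195 195 194 193 193 192 192
  194 157 101 116 148]
 [ 87  99 164 195 194 193 192 193 180 165 154 139 140 127 116 104  93 138
  183 174 124  92 105]
 [ 85 120 175 171 130 115 105  94  95  97  97 100 100 102  98  95  96 140
  184 167 117  93  85]
 [ 83 145 191 165 112  97 101 102 100 101 101 102 101 101  99 100 100 126
  173 167 116  92  84]
 [ 92 150 191 163 113 100 101 101 100 101 100 102 101 102 101  99 100 126
  173 168 117  93  83]
 [ 95 150 190 164 113 100 102 101  99  99 100 100 103 102 102 101 101 126
  174 167 115  93  83]
 [ 86 142 190 172 127 102 103 104 102 103 102 115 125 137 148 148 158 183
  192 161 111  89  80]
 [ 86 143 192 182 159 147 158 170 182 192 191 190 190 188 189 188 187 188
  177 138  98  84 126]
 [ 99 109 159 189 188 189 188 188
[... 1174 characters left out ...]
loat32), array([559.22,  65.72]), array([11.1, 28.3]), 'yaw rect/pca', np.float32(-83.69), np.float64(-83.14))
twin 110 (array([532.59, 272.5 ], dtype=float32), array([533.04, 271.35]), array([56.1, 20.4]), 'yaw rect/pca', np.float32(5.73), np.float64(8.04))
twin 125 (array([532.52, 272.48], dtype=float32), array([533.03, 271.19]), array([56.5, 21.6]), 'yaw rect/pca', np.float32(5.32), np.float64(7.98))
shoe far [ 1.16000e-01 -9.93000e-01  6.08865e+02  1.73712e+02] -83.3587
shoe near [ 1.16000e-01 -9.93000e-01  4.79202e+02  1.58642e+02] -83.32577
rack far [ 2.01000e-01 -9.80000e-01  5.80657e+02 -3.06403e+02] -78.40819
rack near [ 2.00000e-01 -9.80000e-01  4.98667e+02 -3.04340e+02] -78.456985
```

>>> drive_tool:
  motion:
    - {"fingers":85,"dp":[-27,-25,0],"dr":[0,0,0]}
    - {"fingers":85,"dp":[-27,-25,0],"dr":[0,0,0]}
    - {"fingers":85,"dp":[-27,-25,0],"dr":[0,0,0]}
    - {"fingers":85,"dp":[-27,-25,0],"dr":[0,0,0]}
    - {"fingers":85,"dp":[-27,-25,0],"dr":[0,0,0]}

```text
time: 0.62
eef_pos: [321.3, 435.1, 206.4]
ee_rot: [-3.141, 0.0, 2.76]
ft_force: [0.8, 0.6, 0.3]
finger_gap: 0.994
gripper_force: 0.0
```

>>> drive_tool:
  motion:
    - {"fingers":85,"dp":[-27,-25,0],"dr":[0,0,0]}
    - {"fingers":85,"dp":[-27,-25,0],"dr":[0,0,0]}
    - {"fingers":85,"dp":[-27,-25,0],"dr":[0,0,0]}
    - {"fingers":85,"dp":[-27,-25,0],"dr":[0,0,0]}
    - {"fingers":85,"dp":[-27,-25,0],"dr":[0,0,0]}

```text
time: 1.03
eef_pos: [400.0, 268.9, 206.6]
ee_rot: [3.141, 0.0, 2.76]
ft_force: [0.6, 0.1, 0.1]
finger_gap: 0.995
gripper_force: 0.0
```

>>> drive_tool:
  motion:
    - {"fingers":85,"dp":[-27,-25,0],"dr":[0,0,0]}
    - {"fingers":85,"dp":[-27,-25,0],"dr":[0,0,0]}
    - {"fingers":85,"dp":[-27,-25,0],"dr":[0,0,0]}
    - {"fingers":85,"dp":[-27,-25,0],"dr":[0,0,0]}
    - {"fingers":85,"dp":[-27,-25,0],"dr":[0,0,0]}

```text
time: 1.45
eef_pos: [478.7, 102.6, 206.6]
ee_rot: [3.141, 0.0, 2.76]
ft_force: [1.1, 0.1, 0.3]
finger_gap: 0.995
gripper_force: 0.0
```

>>> drive_tool:
  motion:
    - {"fingers":85,"dp":[-14.2,-24.3,0],"dr":[0,0,0]}
    - {"fingers":85,"dp":[-14.2,-24.3,0],"dr":[0,0,0]}
    - {"fingers":85,"dp":[-14.2,-24.3,0],"dr":[0,0,0]}
    - {"fingers":85,"dp":[-14.2,-24.3,0],"dr":[0,0,0]}
    - {"fingers":85,"dp":[-14.2,-24.3,0],"dr":[0,0,0]}

```text
time: 1.87
eef_pos: [498.8, -36.3, 206.5]
ee_rot: [3.142, -0.0, 2.76]
ft_force: [0.7, 0.2, 0.0]
finger_gap: 0.996
gripper_force: 0.0
```

>>> drive_tool:
  motion:
    - {"fingers":85,"dp":[-14.2,-24.3,0],"dr":[0,0,0]}
    - {"fingers":85,"dp":[-14.2,-24.3,0],"dr":[0,0,0]}
    - {"fingers":85,"dp":[-14.2,-24.3,0],"dr":[0,0,0]}
    - {"fingers":85,"dp":[-14.2,-24.3,0],"dr":[0,0,0]}
    - {"fingers":85,"dp":[-14.2,-24.3,0],"dr":[0,0,0]}

```text
time: 2.28
eef_pos: [519.4, -175.4, 206.4]
ee_rot: [3.142, -0.0, 2.76]
ft_force: [-0.0, 0.7, -0.5]
finger_gap: 0.997
gripper_force: 0.0
```

>>> drive_tool:
  motion:
    - {"fingers":85,"dp":[-14.2,-24.3,0],"dr":[0,0,0]}
    - {"fingers":85,"dp":[-14.2,-24.3,0],"dr":[0,0,0]}
    - {"fingers":85,"dp":[-14.2,-24.3,0],"dr":[0,0,0]}
    - {"fingers":85,"dp":[-14.2,-24.3,0],"dr":[0,0,0]}
    - {"fingers":85,"dp":[-14.2,-24.3,0],"dr":[0,0,0]}

```text
time: 2.7
eef_pos: [540.1, -314.6, 206.3]
ee_rot: [3.141, -0.001, 2.76]
ft_force: [1.1, 0.3, -0.6]
finger_gap: 0.994
gripper_force: 0.0
```

>>> drive_tool:
  motion:
    - {"fingers":60,"dp":[0,0,10],"dr":[0,0,0.108]}
    - {"fingers":60,"dp":[0,0,10],"dr":[0,0,0.108]}
    - {"fingers":60,"dp":[0,0,10],"dr":[0,0,0.108]}
    - {"fingers":60,"dp":[0,0,10],"dr":[0,0,0.108]}
    - {"fingers":60,"dp":[0,0,10],"dr":[0,0,0.108]}

```text
time: 3.12
eef_pos: [540.0, -313.2, 155.8]
ee_rot: [-3.141, -0.001, 2.214]
ft_force: [0.2, 0.6, 0.0]
finger_gap: 0.702
gripper_force: 0.0
```

>>> drive_tool:
  motion:
    - {"fingers":60,"dp":[0,0,10],"dr":[0,0,0.108]}
    - {"fingers":60,"dp":[0,0,10],"dr":[0,0,0.108]}
    - {"fingers":60,"dp":[0,0,10],"dr":[0,0,0.108]}
    - {"fingers":60,"dp":[0,0,0],"dr":[0,0,0]}

```text
time: 3.45
eef_pos: [538.9, -311.8, 124.0]
ee_rot: [-3.138, -0.004, 1.895]
ft_force: [-0.6, 0.2, 0.3]
finger_gap: 0.704
gripper_force: 0.0
```

Run:
```python
from h import *
d,i=grab("scene"); 
c=cv2.resize(i[90:220,130:290],None,fx=4,fy=4,interpolation=cv2.INTER_CUBIC); cv2.imwrite("pics/pre.png",c)
s=r.state(); print(s["eef_pos"],s["ee_rot"],s["finger_gap"],s["joint_pos"])
```

```text
[ 539.48749482 -312.37077153  125.20208032] [-3.13921185e+00 -2.26992623e-03  1.89848178e+00] 0.7044688263737855 [ 0.28452643  0.67896207  0.34920503  1.60651757 -0.27545035  0.90837808
  1.06117375]
```

View pics/pre.png

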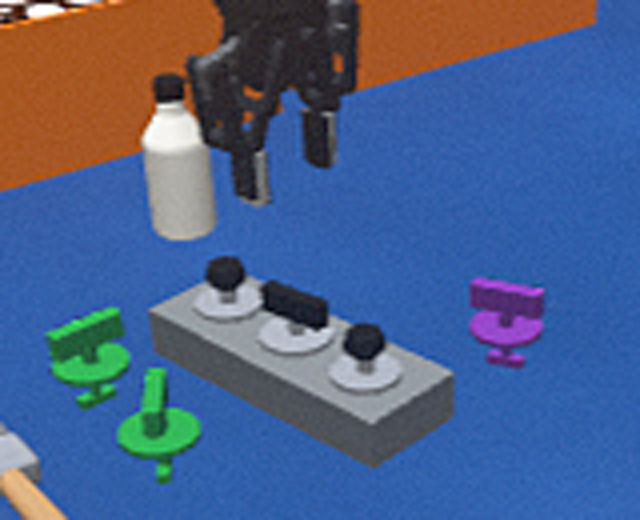

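The view shows the open gripper above the rack, with its fingers on either side of the black bar at crop pixel (295,303). No dowel lies in the closing line, so I go down.

>>> drive_tool:
  motion:
    - {"fingers":45,"dp":[-2.7,-0.7,15],"dr":[0,0,0.007]}
    - {"fingers":45,"dp":[0,0,15],"dr":[0,0,0]}
    - {"fingers":45,"dp":[0,0,15],"dr":[0,0,0]}
    - {"fingers":45,"dp":[0,0,15],"dr":[0,0,0]}
    - {"fingers":45,"dp":[0,0,15],"dr":[0,0,0]}
  force: 30

```text
time: 3.92
eef_pos: [541.0, -316.5, 51.8]
ee_rot: [3.14, 0.001, 1.892]
ft_force: [0.5, 0.4, -0.3]
finger_gap: 0.524
gripper_force: 0.0
```

>>> drive_tool:
  motion:
    - {"fingers":45,"dp":[0,0,0],"dr":[0,0,0]}
    - {"fingers":45,"dp":[0,0,0],"dr":[0,0,0]}
    - {"fingers":45,"dp":[0,0,0],"dr":[0,0,0]}

```text
time: 4.17
eef_pos: [541.1, -316.8, 52.8]
ee_rot: [3.14, 0.002, 1.89]
ft_force: [-0.1, -0.1, 0.2]
finger_gap: 0.53
gripper_force: 0.0
```

>>> drive_tool:
  motion:
    - {"fingers":45,"dp":[1.5,-0.8,5.5],"dr":[0,0,0]}
    - {"fingers":10,"dp":[0,0,0],"dr":[0,0,0]}
    - {"fingers":10,"dp":[0,0,0],"dr":[0,0,0]}
    - {"fingers":10,"dp":[0,0,0],"dr":[0,0,0]}
    - {"fingers":10,"dp":[0,0,0],"dr":[0,0,0]}
  force: 30

```text
time: 4.58
eef_pos: [539.4, -314.9, 46.4]
ee_rot: [3.141, 0.0, 1.889]
ft_force: [0.3, 1.0, 0.5]
finger_gap: 0.123
gripper_force: 19.1
```

>>> drive_tool:
  motion:
    - {"fingers":0,"dp":[0,0,0],"dr":[0,0,0]}
    - {"fingers":0,"dp":[0,0,0],"dr":[0,0,0]}
    - {"fingers":0,"dp":[0,0,0],"dr":[0,0,0]}

```text
time: 4.83
eef_pos: [539.5, -314.9, 46.4]
ee_rot: [3.141, 0.0, 1.889]
ft_force: [-0.2, 1.5, 2.9]
finger_gap: 0.113
gripper_force: 29.5
```

>>> drive_tool:
  motion:
    - {"fingers":0,"dp":[0,0,-4],"dr":[0,0,0]}
    - {"fingers":0,"dp":[0,0,-8],"dr":[0,0,0]}
    - {"fingers":0,"dp":[0,0,-16],"dr":[0,0,0]}
    - {"fingers":0,"dp":[0,0,-20],"dr":[0,0,0]}
    - {"fingers":0,"dp":[0,0,-20],"dr":[0,0,0]}
  force: 60

```text
time: 5.25
eef_pos: [538.2, -314.6, 114.2]
ee_rot: [-3.14, -0.002, 1.889]
ft_force: [0.7, -0.4, -2.7]
finger_gap: 0.082
gripper_force: 58.7
```

>>> drive_tool:
  motion:
    - {"fingers":0,"dp":[0,0,-20],"dr":[0,0,0.05]}
    - {"fingers":0,"dp":[0,0,-20],"dr":[0,0,0.05]}
    - {"fingers":0,"dp":[0,0,-10],"dr":[0,0,0.05]}
    - {"fingers":0,"dp":[0,0,0],"dr":[0,0,0.05]}
    - {"fingers":0,"dp":[0,0,0],"dr":[0,0,0.0]}

```text
time: 5.67
eef_pos: [539.0, -315.0, 164.9]
ee_rot: [3.141, 0.001, 1.688]
ft_force: [-0.6, -0.7, -2.9]
finger_gap: 0.076
gripper_force: 59.0
```

Run:
```python
from h import *
d,i=grab("scene"); 
c=cv2.resize(i[70:200,130:290],None,fx=4,fy=4,interpolation=cv2.INTER_CUBIC); cv2.imwrite("pics/lift.png",c)
s=r.state(); print(s["eef_pos"],s["ee_rot"],s["finger_gap"],s["ft_force"],s["ft_torque"])
y=s["ee_rot"][2];X=np.array([np.cos(y),np.sin(y)]);Y=np.array([np.sin(y),-np.cos(y)])
D=np.array([559.2,65.75])-s["eef_pos"][:2]; print(D@X,D@Y)
```

```text
[ 538.63258882 -314.58482416  164.03781675] [-3.14072056e+00 -4.42567798e-04  1.68979347e+00] 0.08094147670058377 [-0.54034054  0.72026266 -2.86049769] [-0.01007244  0.04622552  0.00569079]
375.2034774488778 65.57398403954818
```

View pics/lift.png

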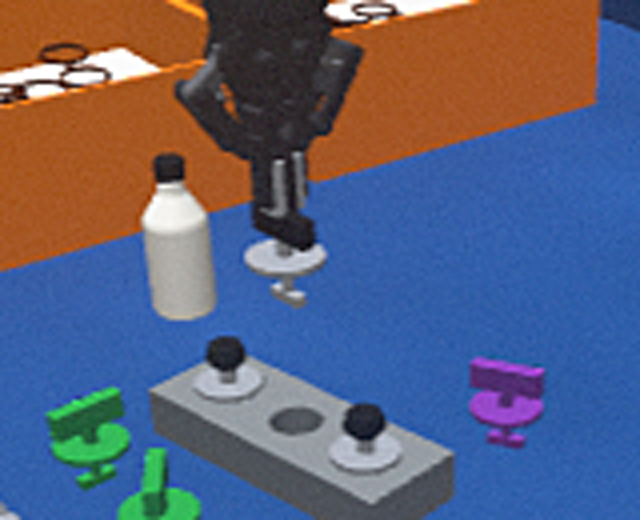

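The pin hangs level in the gripper (collar at crop (285,256), head at (290,295)). The middle hole is empty and both dowels are in place. Next I carry it over the lock.

>>> drive_tool:
  motion:
    - {"fingers":0,"dp":[15,3,0],"dr":[0,0,0]}
    - {"fingers":0,"dp":[30,5,0],"dr":[0,0,0]}
    - {"fingers":0,"dp":[35,6,0],"dr":[0,0,0]}
    - {"fingers":0,"dp":[35,6,0],"dr":[0,0,0]}
    - {"fingers":0,"dp":[35,6,0],"dr":[0,0,0]}

```text
time: 6.13
eef_pos: [546.4, -161.3, 163.2]
ee_rot: [-3.14, -0.001, 1.689]
ft_force: [0.2, 0.4, -2.7]
finger_gap: 0.079
gripper_force: 58.7
```

>>> drive_tool:
  motion:
    - {"fingers":0,"dp":[35,6,0],"dr":[0,0,0]}
    - {"fingers":0,"dp":[35,6,0],"dr":[0,0,0]}
    - {"fingers":0,"dp":[35,6,0],"dr":[0,0,0]}
    - {"fingers":0,"dp":[35,6,0],"dr":[0,0,0]}
    - {"fingers":0,"dp":[35,6,0],"dr":[0,0,0]}

```text
time: 6.55
eef_pos: [555.5, 16.1, 163.4]
ee_rot: [-3.14, -0.0, 1.69]
ft_force: [0.5, -0.4, -2.3]
finger_gap: 0.082
gripper_force: 58.7
```

>>> drive_tool:
  motion:
    - {"fingers":0,"dp":[30,5,10],"dr":[0,0,0]}
    - {"fingers":0,"dp":[15,4,15],"dr":[0,0,0]}
    - {"fingers":0,"dp":[5,1,10],"dr":[0,0,0]}
    - {"fingers":0,"dp":[0,0,0],"dr":[0,0,0]}
    - {"fingers":0,"dp":[0,0,0],"dr":[0,0,0]}

```text
time: 6.97
eef_pos: [559.6, 63.2, 128.3]
ee_rot: [-3.139, 0.002, 1.688]
ft_force: [-0.4, -0.5, -2.5]
finger_gap: 0.079
gripper_force: 58.7
```

Run:
```python
from h import *
s=r.state(); print(s["eef_pos"],s["ee_rot"],s["ft_force"])
d,i=grab("scene"); cv2.imwrite("pics/s2.png",i)
e,j=grab("top"); cv2.imwrite("pics/t2.png",j)
a=cv2.resize(i[185:275,250:350],None,fx=4,fy=4,interpolation=cv2.INTER_CUBIC)
b=cv2.resize(j[150:225,130:210],None,fx=4.8,fy=4.8,interpolation=cv2.INTER_CUBIC)
o=np.zeros((360,790,3),np.uint8);o[:,:400]=a;o[:,405:789]=b[:360,:384];cv2.imwrite("pics/over.png",o)
p=s["eef_pos"]
for z in(-11,-16,-35.5): print(z,proj(d,[p[0],p[1],p[2]+z]),proj(e,[p[0],p[1],p[2]+z]))
```

```text
[559.64989273  63.17217279 128.25309621] [-3.13885640e+00  1.96433215e-03  1.68761377e+00] [-0.35946088 -0.5360241  -2.5320162 ]
-11 (np.float64(294.7479606315694), np.float64(221.27138497798853)) (np.float64(161.96851485207335), np.float64(177.92245648687637))
-16 (np.float64(294.5752908699783), np.float64(223.23783354296324)) (np.float64(162.4448144656716), np.float64(178.5231087660409))
-35.5 (np.float64(293.91401325817395), np.float64(230.76878973818802)) (np.float64(164.2525299490539), np.float64(180.8027839834355))
```

View pics/over.png

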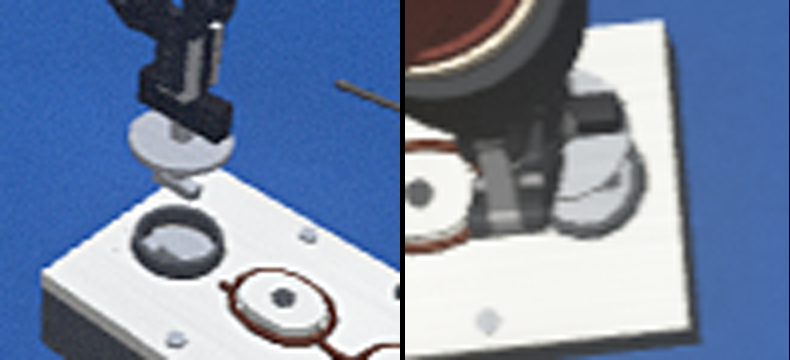

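The scene crop shows the pin level above the ring, with its collar at about (295,220) and head at (294.4,230.6). The arm readings project to (294.7,221.3) and (293.9,230.8), so they agree within about a pixel. I'll use the ring, seen in both cameras, to cancel the camera bias, and compare the collar with the slot.

Run:
```python
from h import *
d,_=grab("scene"); e,_=grab("top")
S=cv2.imread("pics/scene0.png");T=cv2.imread("pics/top0.png")
def ring(img,D,box,thr):
    u0,v0,u1,v1=box;f=8
    G=cv2.resize(cv2.cvtColor(img,cv2.COLOR_BGR2GRAY)[v0:v1,u0:u1],None,fx=f,fy=f,interpolation=cv2.INTER_CUBIC)
    c=max(cv2.findContours((G<thr).astype(np.uint8),cv2.RETR_EXTERNAL,cv2.CHAIN_APPROX_NONE)[0],key=cv2.contourArea)
    c=cv2.convexHull(c); m=cv2.moments(c); uv=np.array([m["m10"],m["m01"]])/m["m00"]/f+.5/f-.5+[u0,v0]
    W=np.array([ray(D,*(q/f+.5/f-.5+[u0,v0]),54)[:2] for q in c[:,0].astype(float)])
    return uv.round(2),ray(D,*uv,54).round(2),(W.max(0)-W.min(0)).round(1)
for t in(130,160): print("top",ring(T,e,(152,172,184,204),t)," scene",ring(S,d,(280,234,309,257),t))
# collar edges in the scene: rows, extremes of bright low-saturation pixels
i=cv2.imread("pics/s2.png");f=8;u0,v0=270,205
C=cv2.resize(i[v0:240,u0:320],None,fx=f,fy=f,interpolation=cv2.INTER_CUBIC).astype(int)
m=(C[...,2]>110)  # red channel: blue cloth has little red
for v in range(211,232): 
    x=np.where(m[int((v-v0+.5)*f)])[0]
    print(v,(x.min()/f+u0-.5,x.max()/f+u0-.5) if len(x) else None)
p=r.state()["eef_pos"]
th=np.linspace(0,2*np.pi,360)
q=np.array([proj(d,[p[0]+26*np.cos(t),p[1]+26*np.sin(t),p[2]+z]) for z in(-11,-6) for t in th])
print("pred",q.min(0),q.max(0),"u at rows",[(v,q[abs(q[:,1]-v)<.4][:,0].min().round(1),q[abs(q[:,1]-v)<.4][:,0].max().round(1)) for v in(216,218,220,222,224)])
print("mm/px", np.round([(np.array(proj(d,p+np.eye(3)[k]*10))-proj(d,p))/10 for k in range(3)],3).tolist())
```

```text
top (array([167.38, 187.11]), array([555.52,  63.49,  54.  ]), array([48.7, 48.5]))  scene (array([294.08, 245.36]), array([557.83,  65.56,  54.  ]), array([53.2, 53.3]))
top (array([167.37, 187.09]), array([555.56,  63.5 ,  54.  ]), array([49.5, 49.7]))  scene (array([294.08, 245.31]), array([557.73,  65.46,  54.  ]), array([54.4, 54.3]))
211 None
212 None
213 (np.float64(285.25), np.float64(289.875))
214 (np.float64(283.625), np.float64(291.375))
215 (np.float64(282.5), np.float64(292.75))
216 (np.float64(281.875), np.float64(292.875))
217 (np.float64(281.875), np.float64(295.75))
218 (np.float64(281.625), np.float64(298.125))
219 (np.float64(281.625), np.float64(308.0))
220 (np.float64(281.875), np.float64(308.125))
221 (np.float64(282.125), np.float64(307.875))
222 (np.float64(282.875), np.float64(307.375))
223 (np.float64(283.625), np.float64(306.875))
224 (np.float64(284.875), np.float64(306.0))
225 (np.float64(286.375), np.float64(305.125))
226 (np.float64(288.125), np.float64(303.375))
227 (np.float64(292.5), np.float64(305.375))
228 (np.float64(289.375), np.float64(307.375))
229 (np.float64(288.875), np.float64(308.75))
230 (np.float64(291.875), np.float64(310.375))
231 (np.float64(290.0), np.float64(312.375))
pred [281.01432811 210.91378223] [307.50189849 229.15596301] u at rows [(216, np.float64(281.5), np.float64(306.2)), (218, np.float64(281.1), np.float64(307.3)), (220, np.float64(281.0), np.float64(307.5)), (222, np.float64(281.2), np.float64(307.3)), (224, np.float64(282.2), np.float64(306.9))]
mm/px [[-0.373, 0.192], [0.352, 0.248], [0.035, -0.406]]
```

Run:
```python
from h import *
d,_=grab("scene")
i=cv2.imread("pics/s2.png");f=8;u0,v0=270,205
C=cv2.resize(i[v0:240,u0:320],None,fx=f,fy=f,interpolation=cv2.INTER_CUBIC).astype(int); m=C[...,2]>110
p=np.array([559.65,63.17,128.25])
th=np.linspace(0,2*np.pi,720)
q=np.array([proj(d,[p[0]+26*np.cos(t),p[1]+26*np.sin(t),p[2]+z]) for z in(-10.5,-5.5) for t in th]).astype(np.float32)
h=cv2.convexHull(q)[:,0]; 
P=np.zeros((35*f,50*f),np.uint8); cv2.fillPoly(P,[np.round((h-[u0,v0]+.5)*f).astype(int)],1)
for v in range(211,230):
    k=int((v-v0+.5)*f); o=np.where(m[k])[0]; w=np.where(P[k])[0]
    g=lambda x:(round(x.min()/f+u0-.5,2),round(x.max()/f+u0-.5,2)) if len(x) else None
    print(v,g(o),g(w))
print(i[216:234,294].tolist()); print(i[222:240,288].tolist())
```

```text
211 None None
212 None (np.float64(288.0), np.float64(299.62))
213 (np.float64(285.25), np.float64(289.88)) (np.float64(285.75), np.float64(302.25))
214 (np.float64(283.62), np.float64(291.38)) (np.float64(284.12), np.float64(304.0))
215 (np.float64(282.5), np.float64(292.75)) (np.float64(283.12), np.float64(305.38))
216 (np.float64(281.88), np.float64(292.88)) (np.float64(282.5), np.float64(306.38))
217 (np.float64(281.88), np.float64(295.75)) (np.float64(282.0), np.float64(307.12))
218 (np.float64(281.62), np.float64(298.12)) (np.float64(281.88), np.float64(307.75))
219 (np.float64(281.62), np.float64(308.0)) (np.float64(281.88), np.float64(308.0))
220 (np.float64(281.88), np.float64(308.12)) (np.float64(281.75), np.float64(308.12))
221 (np.float64(282.12), np.float64(307.88)) (np.float64(281.75), np.float64(308.12))
222 (np.float64(282.88), np.float64(307.38)) (np.float64(281.88), np.float64(308.0))
223 (np.float64(283.62), np.float64(306.88)) (np.float64(282.25), np.float64(307.88))
224 (np.float64(284.88), np.float64(306.0)) (np.float64(282.88), np.float64(307.5))
225 (np.float6
[... 305 characters left out ...]
), np.float64(303.38))
229 (np.float64(288.88), np.float64(308.75)) (np.float64(291.5), np.float64(300.5))
[[102, 95, 97], [117, 111, 110], [111, 107, 102], [104, 101, 98], [156, 149, 141], [207, 191, 185], [202, 189, 183], [202, 192, 184], [202, 191, 183], [207, 193, 188], [210, 194, 189], [147, 138, 133], [118, 112, 109], [109, 100, 97], [165, 156, 150], [119, 110, 110], [93, 89, 84], [137, 132, 133]]
[[204, 192, 183], [202, 189, 185], [210, 198, 193], [198, 187, 183], [115, 111, 111], [124, 107, 97], [138, 105, 93], [122, 107, 102], [164, 105, 74], [173, 90, 45], [168, 82, 27], [219, 182, 161], [248, 255, 255], [247, 247, 248], [255, 255, 255], [154, 147, 142], [92, 80, 77], [66, 59, 56]]
```

The collar rim matches the projection of the arm's TCP within about half a millimetre. The ring seen by both cameras puts the slot 2 mm further in x and y in that frame, at about (561.5,67.8). I shift there, then go down slowly.

>>> drive_tool:
  motion:
    - {"fingers":0,"dp":[4.5,2.5,10],"dr":[0,0,0]}
    - {"fingers":0,"dp":[0,0,14],"dr":[0,0,0]}
    - {"fingers":0,"dp":[0,0,12],"dr":[0,0,0]}
    - {"fingers":0,"dp":[0,0,6],"dr":[0,0,0]}
    - {"fingers":0,"dp":[0,0,0],"dr":[0,0,0]}

```text
time: 7.63
eef_pos: [564.0, 68.6, 87.6]
ee_rot: [3.139, 0.002, 1.688]
ft_force: [-0.7, -1.9, 8.9]
finger_gap: 0.078
gripper_force: 64.1
```

>>> drive_tool:
  motion:
    - {"fingers":0,"dp":[0,0,1],"dr":[0,0,0]}
    - {"fingers":0,"dp":[0,0,1],"dr":[0,0,0]}
    - {"fingers":0,"dp":[0,0,1],"dr":[0,0,0]}
    - {"fingers":0,"dp":[0,0,1],"dr":[0,0,0]}
    - {"fingers":0,"dp":[0,0,0],"dr":[0,0,0]}

```text
time: 8.05
eef_pos: [563.6, 69.4, 83.8]
ee_rot: [3.139, 0.0, 1.688]
ft_force: [-0.1, -0.2, -3.8]
finger_gap: 0.08
gripper_force: 59.9
```

>>> drive_tool:
  motion:
    - {"fingers":0,"dp":[-0.6,-1.1,0],"dr":[0,0,0]}
    - {"fingers":0,"dp":[-0.6,-1.1,0],"dr":[0,0,0]}
    - {"fingers":0,"dp":[0,0,0],"dr":[0,0,0]}
    - {"fingers":0,"dp":[0,0,0],"dr":[0,0,0]}

```text
time: 8.38
eef_pos: [559.9, 68.7, 82.5]
ee_rot: [-3.14, -0.0, 1.689]
ft_force: [0.5, -0.2, -2.4]
finger_gap: 0.081
gripper_force: 58.7
```

>>> drive_tool:
  motion:
    - {"fingers":0,"dp":[0,0,1],"dr":[0,0,0]}
    - {"fingers":0,"dp":[0,0,1],"dr":[0,0,0]}
    - {"fingers":0,"dp":[0,0,1],"dr":[0,0,0]}
    - {"fingers":0,"dp":[0,0,0],"dr":[0,0,0]}
    - {"fingers":0,"dp":[0,0,0],"dr":[0,0,0]}

```text
time: 8.8
eef_pos: [560.3, 68.6, 79.8]
ee_rot: [-3.141, 0.0, 1.689]
ft_force: [0.3, -0.6, -2.1]
finger_gap: 0.082
gripper_force: 58.7
```

>>> drive_tool:
  motion:
    - {"fingers":0,"dp":[-0.8,1.2,0],"dr":[0,0,0]}
    - {"fingers":0,"dp":[0,0,0],"dr":[0,0,0]}
    - {"fingers":0,"dp":[0,0,1],"dr":[0,0,0]}
    - {"fingers":0,"dp":[0,0,1],"dr":[0,0,0]}
    - {"fingers":0,"dp":[0,0,0],"dr":[0,0,0]}

```text
time: 9.22
eef_pos: [562.2, 67.9, 78.4]
ee_rot: [3.141, -0.0, 1.689]
ft_force: [0.7, 0.1, -0.2]
finger_gap: 0.075
gripper_force: 60.5
```

>>> drive_tool:
  motion:
    - {"fingers":0,"dp":[0,0,0.5],"dr":[0,0,0]}
    - {"fingers":0,"dp":[0,0,0.5],"dr":[0,0,0]}
    - {"fingers":0,"dp":[0,0,0],"dr":[0,0,0]}

```text
time: 9.47
eef_pos: [562.8, 67.9, 78.2]
ee_rot: [3.139, -0.0, 1.689]
ft_force: [-0.6, 0.3, 5.3]
finger_gap: 0.082
gripper_force: 63.3
```

Contact on the keeper: 78.2 mm with about 8 N, so the head rests beside the slot. I slide it lightly in small steps towards the camera estimates, which lie at lower x and y.

>>> drive_tool:
  motion:
    - {"fingers":0,"dp":[0,-0.5,0],"dr":[0,0,0]}
    - {"fingers":0,"dp":[0,-0.5,0],"dr":[0,0,0]}
    - {"fingers":0,"dp":[0,0,0],"dr":[0,0,0]}

```text
time: 9.72
eef_pos: [561.8, 67.8, 78.2]
ee_rot: [3.139, -0.0, 1.689]
ft_force: [-0.7, 0.2, 5.6]
finger_gap: 0.077
gripper_force: 63.1
```

>>> drive_tool:
  motion:
    - {"fingers":0,"dp":[0,-0.5,0],"dr":[0,0,0]}
    - {"fingers":0,"dp":[0,-0.5,0],"dr":[0,0,0]}
    - {"fingers":0,"dp":[0,0,0],"dr":[0,0,0]}

```text
time: 9.97
eef_pos: [560.9, 67.7, 78.1]
ee_rot: [3.139, 0.0, 1.689]
ft_force: [-0.8, -0.2, 6.5]
finger_gap: 0.08
gripper_force: 63.2
```

>>> drive_tool:
  motion:
    - {"fingers":0,"dp":[0,-0.5,0],"dr":[0,0,0]}
    - {"fingers":0,"dp":[0,-0.5,0],"dr":[0,0,0]}
    - {"fingers":0,"dp":[0,0,0],"dr":[0,0,0]}

```text
time: 10.22
eef_pos: [560.0, 67.5, 78.0]
ee_rot: [3.139, 0.0, 1.689]
ft_force: [-0.9, 0.3, 5.4]
finger_gap: 0.08
gripper_force: 62.9
```

>>> drive_tool:
  motion:
    - {"fingers":0,"dp":[-0.5,0,0],"dr":[0,0,0]}
    - {"fingers":0,"dp":[-0.5,0,0],"dr":[0,0,0]}
    - {"fingers":0,"dp":[0,0,0],"dr":[0,0,0]}

```text
time: 10.47
eef_pos: [560.1, 66.9, 78.0]
ee_rot: [3.139, -0.0, 1.689]
ft_force: [0.8, 1.1, 6.1]
finger_gap: 0.079
gripper_force: 62.9
```

>>> drive_tool:
  motion:
    - {"fingers":0,"dp":[-0.5,0,0],"dr":[0,0,0]}
    - {"fingers":0,"dp":[-0.5,0,0],"dr":[0,0,0]}
    - {"fingers":0,"dp":[0,0,0],"dr":[0,0,0]}

```text
time: 10.72
eef_pos: [560.2, 66.3, 78.1]
ee_rot: [3.139, -0.001, 1.689]
ft_force: [-0.7, 1.2, 5.9]
finger_gap: 0.08
gripper_force: 62.9
```

Run:
```python
from h import *
s=r.state(); print(s["eef_pos"],s["ee_rot"],s["ft_force"],s["ft_torque"],s["joint_pos"])
d,i=grab("scene"); cv2.imwrite("pics/s3.png",i)
cv2.imwrite("pics/c3.png",cv2.resize(i[195:265,255:345],None,fx=8,fy=8,interpolation=cv2.INTER_CUBIC))
```

```text
[560.23473614  66.28995309  78.06131046] [ 3.13855160e+00 -9.43780153e-04  1.68915104e+00] [-0.74219264  1.23149449  5.85231448] [ 0.3633303   0.0342783  -0.01211492] [-0.40014902  0.66817409  0.38775536  1.8283264  -0.36782345  0.71319671
  0.31130914]
```

View pics/c3.png

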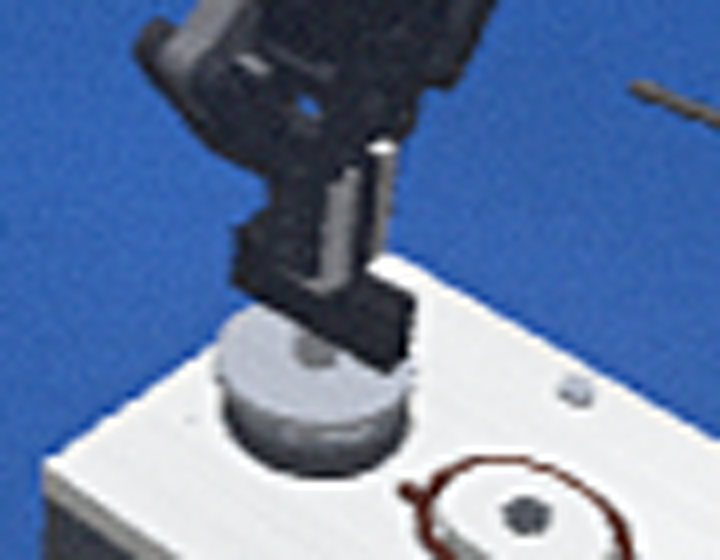

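The crop shows the collar above the ring (collar centre about (314,360), ring base about (318,430)), the pin upright and not yet through the slot. The moment about x suggests the head is resting on its +y end, so I keep sliding towards -y.

>>> drive_tool:
  motion:
    - {"fingers":0,"dp":[-0.5,0,0],"dr":[0,0,0]}
    - {"fingers":0,"dp":[-0.5,0,0],"dr":[0,0,0]}
    - {"fingers":0,"dp":[0,0,0],"dr":[0,0,0]}

```text
time: 11.02
eef_pos: [560.3, 65.6, 78.1]
ee_rot: [3.139, -0.001, 1.689]
ft_force: [0.8, 1.0, 6.0]
finger_gap: 0.081
gripper_force: 62.8
```

>>> drive_tool:
  motion:
    - {"fingers":0,"dp":[-0.5,0,0],"dr":[0,0,0]}
    - {"fingers":0,"dp":[-0.5,0,0],"dr":[0,0,0]}
    - {"fingers":0,"dp":[0,0,0],"dr":[0,0,0]}

```text
time: 11.27
eef_pos: [560.4, 64.9, 78.1]
ee_rot: [3.139, -0.002, 1.69]
ft_force: [-0.3, 1.4, 6.4]
finger_gap: 0.079
gripper_force: 62.6
```

Run:
```python
from h import *
s=r.state(); print(s["eef_pos"],s["ft_force"],s["ft_torque"])
```

```text
[560.41148099  64.85248808  78.09851086] [-0.28544531  1.35645011  6.42968489] [0.49207446 0.04941346 0.09800783]
```

>>> drive_tool:
  motion:
    - {"fingers":0,"dp":[0.4,-0.6,0],"dr":[0,0,0]}
    - {"fingers":0,"dp":[0.3,-0.6,0],"dr":[0,0,0]}
    - {"fingers":0,"dp":[0,0,0],"dr":[0,0,0]}

```text
time: 11.52
eef_pos: [559.0, 65.1, 77.9]
ee_rot: [3.139, -0.001, 1.69]
ft_force: [0.3, 1.1, 4.1]
finger_gap: 0.077
gripper_force: 62.4
```

>>> drive_tool:
  motion:
    - {"fingers":0,"dp":[0,-0.5,0],"dr":[0,0,0]}
    - {"fingers":0,"dp":[0,-0.5,0],"dr":[0,0,0]}
    - {"fingers":0,"dp":[0,0,0],"dr":[0,0,0]}

```text
time: 11.77
eef_pos: [556.6, 64.1, 76.7]
ee_rot: [-3.141, 0.0, 1.689]
ft_force: [-0.1, 0.3, -1.9]
finger_gap: 0.076
gripper_force: 59.5
```

>>> drive_tool:
  motion:
    - {"fingers":0,"dp":[0,-0.5,0],"dr":[0,0,0]}
    - {"fingers":0,"dp":[0,-0.5,0],"dr":[0,0,0]}
    - {"fingers":0,"dp":[0,0,0],"dr":[0,0,0]}

```text
time: 12.02
eef_pos: [555.5, 63.8, 76.3]
ee_rot: [-3.14, 0.0, 1.689]
ft_force: [0.5, 0.1, -3.4]
finger_gap: 0.078
gripper_force: 58.7
```

Run:
```python
from h import *
s=r.state(); print(s["eef_pos"],s["ft_force"],s["ft_torque"])
```

```text
[555.50065488  63.81246254  76.33343851] [ 0.50931342  0.09426476 -3.37575017] [ 0.12782798 -0.31707135  0.02508144]
```

The head dropped: z is 76.3 and the load is gone, so it is entering the slot. I ease back towards the middle and feel downwards.

>>> drive_tool:
  motion:
    - {"fingers":0,"dp":[0,0.6,0],"dr":[0,0,0]}
    - {"fingers":0,"dp":[0,0,1],"dr":[0,0,0]}
    - {"fingers":0,"dp":[0,0,1],"dr":[0,0,0]}
    - {"fingers":0,"dp":[0,0,0],"dr":[0,0,0]}

```text
time: 12.35
eef_pos: [556.3, 63.9, 74.7]
ee_rot: [-3.141, 0.0, 1.689]
ft_force: [0.5, -0.3, -4.0]
finger_gap: 0.076
gripper_force: 59.6
```

Run:
```python
from h import *
s=r.state(); print(s["eef_pos"],s["ft_force"],s["ft_torque"])
```

```text
[556.29640617  63.9349221   74.67307315] [ 0.50175758 -0.25992515 -4.01923341] [ 0.14665063 -0.30947813  0.02152391]
```

>>> drive_tool:
  motion:
    - {"fingers":0,"dp":[0,0,1],"dr":[0,0,0]}
    - {"fingers":0,"dp":[0,0,1],"dr":[0,0,0]}
    - {"fingers":0,"dp":[0,0,1],"dr":[0,0,0]}
    - {"fingers":0,"dp":[0,0,0],"dr":[0,0,0]}

```text
time: 12.68
eef_pos: [556.4, 64.0, 71.8]
ee_rot: [-3.141, 0.0, 1.689]
ft_force: [0.8, 0.6, -3.2]
finger_gap: 0.077
gripper_force: 59.6
```

Run:
```python
from h import *
s=r.state(); print(s["eef_pos"],s["ft_force"],s["ft_torque"])
```

```text
[556.42908487  63.97899038  71.79725355] [ 0.7606307   0.63017956 -3.19432007] [ 0.15109458 -0.29439843  0.00765689]
```

>>> drive_tool:
  motion:
    - {"fingers":0,"dp":[0,0,1],"dr":[0,0,0]}
    - {"fingers":0,"dp":[0,0,1],"dr":[0,0,0]}
    - {"fingers":0,"dp":[0,0,1],"dr":[0,0,0]}
    - {"fingers":0,"dp":[0,0,1],"dr":[0,0,0]}
    - {"fingers":0,"dp":[0,0,0],"dr":[0,0,0]}

```text
time: 13.1
eef_pos: [557.7, 64.4, 68.7]
ee_rot: [3.139, -0.0, 1.689]
ft_force: [3.1, 1.9, 1.6]
finger_gap: 0.081
gripper_force: 62.7
```

>>> drive_tool:
  motion:
    - {"fingers":0,"dp":[0,0,1],"dr":[0,0,0]}
    - {"fingers":0,"dp":[0,0,1],"dr":[0,0,0]}
    - {"fingers":0,"dp":[0,0,1],"dr":[0,0,0]}
    - {"fingers":0,"dp":[0,0,0],"dr":[0,0,0]}

```text
time: 13.43
eef_pos: [557.7, 64.4, 65.7]
ee_rot: [3.139, -0.0, 1.689]
ft_force: [2.0, 3.6, 4.0]
finger_gap: 0.079
gripper_force: 64.1
```

Run:
```python
from h import *
s=r.state(); print(s["eef_pos"],s["ft_force"],s["ft_torque"])
```

```text
[557.74082187  64.37928909  65.68517905] [2.0199022  3.59231314 4.00562985] [ 0.46212628 -0.4814613   0.00135196]
```

>>> drive_tool:
  motion:
    - {"fingers":0,"dp":[0.4,0.3,1],"dr":[0,0,0]}
    - {"fingers":0,"dp":[0.3,0.2,1],"dr":[0,0,0]}
    - {"fingers":0,"dp":[0,0,1],"dr":[0,0,0]}
    - {"fingers":0,"dp":[0,0,1],"dr":[0,0,0]}
    - {"fingers":0,"dp":[0,0,0.5],"dr":[0,0,0]}

```text
time: 13.85
eef_pos: [558.4, 64.9, 61.7]
ee_rot: [3.138, -0.0, 1.689]
ft_force: [0.7, 2.6, 8.2]
finger_gap: 0.078
gripper_force: 65.3
```

>>> drive_tool:
  motion:
    - {"fingers":0,"dp":[0,0,0],"dr":[0,0,0]}
    - {"fingers":0,"dp":[0,0,0],"dr":[0,0,0]}

```text
time: 14.02
eef_pos: [558.4, 65.0, 61.8]
ee_rot: [3.138, -0.0, 1.689]
ft_force: [1.1, 2.8, 7.8]
finger_gap: 0.077
gripper_force: 65.3
```

Run:
```python
from h import *
s=r.state(); print(s["eef_pos"],s["ft_force"],s["ft_torque"],s["joint_pos"])
```

```text
[558.43167748  64.95380959  61.82015754] [1.09727182 2.8199425  7.8111398 ] [ 0.42572241 -0.25311294 -0.00150835] [-0.38973578  0.68869999  0.37351791  1.84573672 -0.38102834  0.67447775
  0.32475267]
```

>>> drive_tool:
  motion:
    - {"fingers":0,"dp":[0.4,0,0.6],"dr":[0,0,0]}
    - {"fingers":0,"dp":[0,0,0.6],"dr":[0,0,0]}
    - {"fingers":0,"dp":[0,0,0],"dr":[0,0,0]}
    - {"fingers":0,"dp":[0,0,0],"dr":[0,0,0]}

```text
time: 14.35
eef_pos: [558.5, 65.0, 60.8]
ee_rot: [3.138, 0.0, 1.689]
ft_force: [0.5, 1.5, 9.9]
finger_gap: 0.076
gripper_force: 65.7
```

>>> drive_tool:
  motion:
    - {"fingers":0,"dp":[0,0,0],"dr":[0,0,0.05]}
    - {"fingers":0,"dp":[0,0,0],"dr":[0,0,0.05]}
    - {"fingers":0,"dp":[0,0,0],"dr":[0,0,0]}

```text
time: 14.6
eef_pos: [558.4, 64.4, 60.8]
ee_rot: [3.138, 0.001, 1.587]
ft_force: [0.8, 1.4, 9.7]
finger_gap: 0.076
gripper_force: 65.7
```

Run:
```python
from h import *
s=r.state(); print(s["eef_pos"],s["ee_rot"],s["ft_force"],s["ft_torque"])
```

```text
[558.43169042  64.41248574  60.81140646] [3.13809823e+00 5.81910430e-04 1.58672100e+00] [0.81212715 1.35224618 9.70768782] [ 0.18908289 -0.23820771  0.03863854]
```

It turns freely at z 60.8 (torque 0.04 N m), so I keep turning clockwise and watch torque and side force.

>>> drive_tool:
  motion:
    - {"fingers":0,"dp":[0,0,0],"dr":[0,0,0.08]}
    - {"fingers":0,"dp":[0,0,0],"dr":[0,0,0.08]}
    - {"fingers":0,"dp":[0,0,0],"dr":[0,0,0.08]}
    - {"fingers":0,"dp":[0,0,0],"dr":[0,0,0.08]}
    - {"fingers":0,"dp":[0,0,0],"dr":[0,0,0.08]}

```text
time: 15.02
eef_pos: [558.5, 64.2, 60.9]
ee_rot: [3.138, -0.001, 1.184]
ft_force: [1.4, 0.3, 8.8]
finger_gap: 0.076
gripper_force: 65.7
```

Run:
```python
from h import *
s=r.state(); print(s["eef_pos"],s["ee_rot"],s["ft_force"],s["ft_torque"])
```

```text
[558.54868649  64.1717514   60.90613947] [ 3.13786866e+00 -8.73138073e-04  1.18448384e+00] [1.41354767 0.32087669 8.76274694] [ 0.02987516 -0.25190408  0.01053386]
```

>>> drive_tool:
  motion:
    - {"fingers":0,"dp":[0,0,0.3],"dr":[0,0,0.08]}
    - {"fingers":0,"dp":[0,0,0],"dr":[0,0,0.08]}
    - {"fingers":0,"dp":[0,0,0],"dr":[0,0,0.08]}
    - {"fingers":0,"dp":[0,0,0],"dr":[0,0,0.08]}
    - {"fingers":0,"dp":[0,0,0],"dr":[0,0,0.08]}

```text
time: 15.43
eef_pos: [558.7, 63.6, 60.8]
ee_rot: [3.138, -0.002, 0.784]
ft_force: [2.0, 0.9, 8.9]
finger_gap: 0.076
gripper_force: 65.7
```

>>> drive_tool:
  motion:
    - {"fingers":0,"dp":[0,0,0],"dr":[0,0,0.08]}
    - {"fingers":0,"dp":[0,0,0],"dr":[0,0,0.08]}
    - {"fingers":0,"dp":[0,0,0],"dr":[0,0,0.08]}
    - {"fingers":0,"dp":[0,0,0],"dr":[0,0,0.08]}
    - {"fingers":0,"dp":[0,0,0],"dr":[0,0,0.08]}

```text
time: 15.85
eef_pos: [558.7, 63.4, 60.8]
ee_rot: [3.138, -0.003, 0.384]
ft_force: [1.5, 0.3, 8.6]
finger_gap: 0.084
gripper_force: 65.7
```

Run:
```python
from h import *
s=r.state(); print(s["eef_pos"],s["ee_rot"],s["ft_force"],s["ft_torque"],s["joint_pos"])
```

```text
[558.72003412  63.40982547  60.79864391] [ 3.13848836 -0.00337563  0.38389293] [1.46537919 0.29487226 8.63427638] [-0.07222461 -0.31005218  0.02265676] [-0.59609987  0.78002833  0.73879339  1.85324473 -0.723078    0.79442102
 -0.6568202 ]
```

>>> drive_tool:
  motion:
    - {"fingers":0,"dp":[0,0,0],"dr":[0,0,0.08]}
    - {"fingers":0,"dp":[0,0,0],"dr":[0,0,0.08]}
    - {"fingers":0,"dp":[0,0,0],"dr":[0,0,0.08]}
    - {"fingers":0,"dp":[0,0,0],"dr":[0,0,0.03]}
    - {"fingers":0,"dp":[0,0,0],"dr":[0,0,0]}

```text
time: 16.27
eef_pos: [558.5, 65.1, 60.6]
ee_rot: [-3.142, -0.003, 0.118]
ft_force: [0.8, 2.3, 9.9]
finger_gap: 0.078
gripper_force: 65.9
```

Run:
```python
from h import *
s=r.state(); print(s["eef_pos"],s["ee_rot"],s["ft_force"],s["ft_torque"])
```

```text
[558.50585222  65.1474717   60.57846601] [-3.14150293 -0.00338765  0.11789793] [0.8418088  2.32585183 9.90168226] [ 0.4395431  -0.24705513 -0.01145427]
```

>>> drive_tool:
  motion:
    - {"fingers":0,"dp":[0,0,0],"dr":[0,0,0.03]}
    - {"fingers":0,"dp":[0,0,0],"dr":[0,0,0.03]}
    - {"fingers":0,"dp":[0,0,0],"dr":[0,0,0]}

```text
time: 16.52
eef_pos: [558.5, 65.7, 60.6]
ee_rot: [-3.14, -0.003, 0.058]
ft_force: [2.1, 3.2, 9.5]
finger_gap: 0.079
gripper_force: 65.9
```

Run:
```python
from h import *
s=r.state(); print(s["eef_pos"],s["ee_rot"],s["ft_force"],s["ft_torque"])
```

```text
[558.47049274  65.66195989  60.58280901] [-3.14024407 -0.00326354  0.05829844] [2.14188011 3.19516419 9.54088318] [ 0.62816206 -0.28640778  0.0631642 ]
```

>>> drive_tool:
  motion:
    - {"fingers":0,"dp":[0,0,0],"dr":[0,0,0.03]}
    - {"fingers":0,"dp":[0,0,0],"dr":[0,0,0]}
    - {"fingers":0,"dp":[0,0,0],"dr":[0,0,0]}

```text
time: 16.77
eef_pos: [558.5, 65.9, 60.6]
ee_rot: [-3.14, -0.003, 0.029]
ft_force: [1.7, 2.6, 9.1]
finger_gap: 0.079
gripper_force: 65.9
```

Run:
```python
from h import *
s=r.state(); print(s["eef_pos"],s["ee_rot"],s["ft_force"],s["ft_torque"])
```

```text
[558.45052798  65.87005807  60.6073235 ] [-3.13974598 -0.00320666  0.02938437] [1.73915155 2.6038165  9.05296522] [ 0.67142939 -0.28911167  0.07439777]
```

>>> drive_tool:
  motion:
    - {"fingers":0,"dp":[0,0,0],"dr":[0,0,0.03]}
    - {"fingers":0,"dp":[0,0,0],"dr":[0,0,0]}
    - {"fingers":0,"dp":[0,0,0],"dr":[0,0,0]}

```text
time: 17.02
eef_pos: [558.4, 65.9, 60.6]
ee_rot: [-3.14, -0.003, -0.0]
ft_force: [1.7, 2.7, 8.9]
finger_gap: 0.076
gripper_force: 66.0
```

Run:
```python
from h import *
s=r.state(); print(s["eef_pos"],s["ee_rot"],s["ft_force"],s["ft_torque"])
```

```text
[558.42671145  65.93251049  60.61172763] [-3.13959408e+00 -3.03075781e-03 -1.55154435e-04] [1.66823701 2.68509267 8.881853  ] [ 0.6658476  -0.24117972  0.19201892]
```

Torque jumps to 0.19 N m at about 95°, which is the stop. I let it up gently.

>>> drive_tool:
  motion:
    - {"fingers":0,"dp":[0,0,-1],"dr":[0,0,0]}
    - {"fingers":0,"dp":[0,0,-1],"dr":[0,0,0]}
    - {"fingers":0,"dp":[0,0,-1],"dr":[0,0,0]}
    - {"fingers":0,"dp":[0,0,0],"dr":[0,0,0]}

```text
time: 17.35
eef_pos: [558.3, 66.0, 63.1]
ee_rot: [-3.14, -0.003, -0.0]
ft_force: [2.7, 4.3, 6.2]
finger_gap: 0.081
gripper_force: 64.4
```

Run:
```python
from h import *
s=r.state(); print(s["eef_pos"],s["ee_rot"],s["ft_force"],s["ft_torque"])
```

```text
[558.32255551  65.96824172  63.09107255] [-3.13995550e+00 -2.75721267e-03 -4.95498277e-05] [2.69680983 4.28549075 6.21961151] [ 0.57010582 -0.53871268  0.13180701]
```

>>> drive_tool:
  motion:
    - {"fingers":0,"dp":[0,0,-0.7],"dr":[0,0,0]}
    - {"fingers":0,"dp":[0,0,-0.7],"dr":[0,0,0]}
    - {"fingers":0,"dp":[0,0,-0.6],"dr":[0,0,0]}
    - {"fingers":0,"dp":[0,0,0],"dr":[0,0,0]}

```text
time: 17.68
eef_pos: [557.8, 65.6, 64.5]
ee_rot: [-3.141, -0.002, -0.001]
ft_force: [4.0, 3.7, 4.5]
finger_gap: 0.079
gripper_force: 63.9
```

Run:
```python
from h import *
s=r.state(); print(s["eef_pos"],s["ee_rot"],s["ft_force"],s["ft_torque"])
```

```text
[557.81470191  65.58458796  64.45160573] [-3.14090548e+00 -1.74714616e-03 -6.64473034e-04] [4.0085211  3.68014727 4.52140559] [ 0.75905032 -0.7267191   0.1364223 ]
```

>>> drive_tool:
  motion:
    - {"fingers":0,"dp":[0,0,-0.7],"dr":[0,0,0]}
    - {"fingers":0,"dp":[0,0,-0.7],"dr":[0,0,0]}
    - {"fingers":0,"dp":[0,0,0],"dr":[0,0,0]}

```text
time: 17.93
eef_pos: [557.2, 65.3, 65.3]
ee_rot: [-3.142, -0.001, -0.001]
ft_force: [3.0, 3.3, 2.3]
finger_gap: 0.077
gripper_force: 62.7
```

Run:
```python
from h import *
s=r.state(); print(s["eef_pos"],s["ee_rot"],s["ft_force"],s["ft_torque"])
```

```text
[557.21112718  65.29080622  65.30934154] [-3.14157403e+00 -5.51593354e-04 -1.11136545e-03] [2.97581951 3.33022253 2.25167483] [ 0.75135324 -0.99306689  0.13634097]
```

The pin rose to an origin height of about 55 mm and resists rising further, so it is locked. I release it and back straight up.

>>> drive_tool:
  motion:
    - {"fingers":0,"dp":[0,0,-0.4],"dr":[0,0,0]}
    - {"fingers":20,"dp":[0,0,0],"dr":[0,0,0]}
    - {"fingers":28,"dp":[0,0,0],"dr":[0,0,0]}
    - {"fingers":28,"dp":[0,0,0],"dr":[0,0,0]}
    - {"fingers":28,"dp":[0,0,0],"dr":[0,0,0]}

```text
time: 18.35
eef_pos: [555.1, 64.0, 65.1]
ee_rot: [3.14, 0.003, -0.003]
ft_force: [0.3, 0.7, 0.5]
finger_gap: 0.328
gripper_force: 0.0
```

>>> drive_tool:
  motion:
    - {"fingers":28,"dp":[0,0,-5],"dr":[0,0,0]}
    - {"fingers":28,"dp":[0,0,-10],"dr":[0,0,0]}
    - {"fingers":28,"dp":[0,0,-20],"dr":[0,0,0]}
    - {"fingers":28,"dp":[0,0,-20],"dr":[0,0,0]}
    - {"fingers":28,"dp":[0,0,-20],"dr":[0,0,0]}

```text
time: 18.77
eef_pos: [556.7, 64.6, 142.4]
ee_rot: [3.141, 0.0, -0.002]
ft_force: [0.0, 0.3, -0.3]
finger_gap: 0.326
gripper_force: 0.0
```

>>> drive_tool:
  motion:
    - {"fingers":28,"dp":[0,30,-15],"dr":[0,0,0]}
    - {"fingers":28,"dp":[0,38,0],"dr":[0,0,0]}
    - {"fingers":28,"dp":[0,38,0],"dr":[0,0,0]}
    - {"fingers":28,"dp":[0,30,0],"dr":[0,0,0]}
    - {"fingers":28,"dp":[0,0,0],"dr":[0,0,0]}

```text
time: 19.18
eef_pos: [555.5, -80.7, 158.6]
ee_rot: [3.134, -0.003, -0.014]
ft_force: [0.5, 0.1, 0.6]
finger_gap: 0.326
gripper_force: 0.0
```

Run:
```python
from h import *
s=r.state(); print(s["time"],s["eef_pos"],s["ft_force"],s["finger_gap"])
d,i=grab("scene"); e,j=grab("top")
o=np.zeros((420,800,3),np.uint8)
a=cv2.resize(i[190:350,240:420],(450,400),interpolation=cv2.INTER_CUBIC); b=cv2.resize(j[145:245,30:200],(340,200),interpolation=cv2.INTER_CUBIC); c=cv2.resize(j[160:235,295:420],(340,204),interpolation=cv2.INTER_CUBIC)
o[:400,:450]=a;o[:200,455:795]=b;o[210:414,455:795]=c;cv2.imwrite("pics/end.png",o); cv2.imwrite("pics/tend.png",j)
for t in(80,100): print("handle",desc(e,blob(j,(150,170,187,205),t),81))
print("twin",desc(e,blob(j,(46,178,66,213),100,(56,195)),81))
```

```text
19.1833 [555.47866831 -80.74463935 158.55173186] [0.46530349 0.1346623  0.64584728] 0.3257675206045694
handle (array([542.61,  54.35], dtype=float32), array([542.72,  52.41]), array([26.5, 93.8]), 'yaw rect/pca', np.float32(-51.12), np.float64(-50.99))
handle (array([553.92,  61.08], dtype=float32), array([550.72,  57.8 ]), array([68.1, 70.6]), 'yaw rect/pca', np.float32(-88.09), np.float64(-49.11))
twin (array([532.33, 269.95], dtype=float32), array([532.48, 270.18]), array([69.7, 37.7]), 'yaw rect/pca', np.float32(4.53), np.float64(5.8))
```

View pics/end.png

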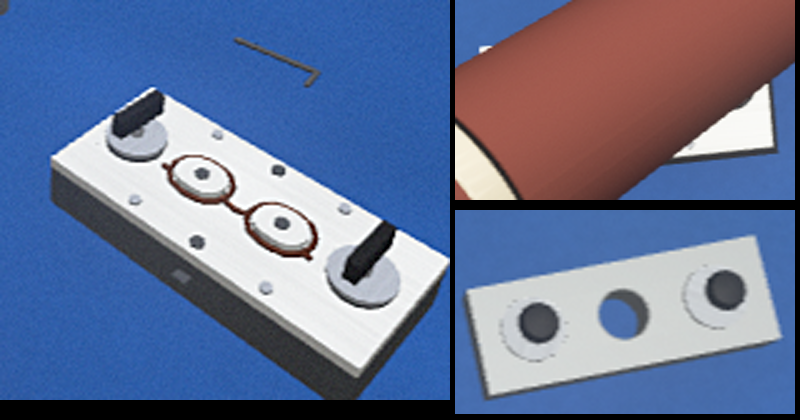

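The final view shows the pin seated in the open lock with its handle parallel to the twin's: handles at (138,115) and (370,252). The frame and both dowels are undisturbed and the middle rack hole is empty. The gripper is clear, so I hand it in.

```bash
python3 -c "
from bench import r
print(r.sign_off())"
```

```text
the job is handed in; nothing more can be done
None
```

The lock pin is in the open lock: fed through the slot, pressed, turned clockwise to its stop and let up to about 55 mm. It was handed in with the gripper clear at about 19 s; the trial frame and both locating pins look undisturbed, and the hand-in call gave no verdict.

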